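# Set the stop bar on the bread board and bring the half loaf up to it

## Task

Fetch the T-shaped steel stop bar from the table and lay it on the bread board on your side of the two round stop buttons, its stem pointing away from you between them; then slide it along the board until its straightedge bears on both buttons at once. After that push the half loaf along the board, cut face first, squarely against the bar until bar and loaf together are home on both buttons, ready for the knife, and let go. Press no harder than a light fingertip's push (about half a kilo): the buttons are only hand-tight and the loaf is fresh; leave the knife, the tin and the other loaf alone.

Things in the scene. Friction and masses are not known exactly. Their poses are not given: they have to be found in the camera images.
- bar_center (a point): middle of the straightedge of the T-shaped stainless stop bar (half-way up): straightedge 280 mm long (own y), 14 mm thick (x), 35 mm tall; from the middle of its far side a stem 85 mm long, 18 mm wide, 35 mm tall runs along own +x, the handle. About 0.4 kg, loose, balances 14 mm along +x. Starts flat on the table left or right of the board, own x about along world +y.
- board: bread board, white plastic, 360 mm (own x) by 320 mm (y), 15 mm thick, fixed to the table; origin at the centre of its underside (on the table), so its top is 15 mm above the origin. Its x points away from the robot (within about 12 degrees), y to the left. A fine grey knife line runs across it (along y) at x = +16 mm.
- stop_left: left stop button: steel disc 40 mm across, 24 mm tall, on the board. Origin: its screw axis at the board's top face, at x +100, y +100 mm in the board's frame. The disc is mounted 8 mm off its screw and tightened at an unknown turn (not shown by this pose), so its rim on the bar's side lies anywhere from 12 to 28 mm from the axis. Rigid when pressed gently.
- stop_right: right stop button, the same, at x +100, y -100 mm in the board's frame; its disc is turned differently from the left one, so the bar touching both need not be parallel to the board's edge (up to 5 degrees off).
- loaf_center (a point): centre of the half loaf (half-way up): firm, crusty, 100 mm long (own x), 90 mm wide (y), 80 mm tall, about 0.3 kg, standing loose on the near part of the board, between the robot and where the bar belongs; its flat pale cut face looks along its own +x, away from the robot, roughly square to the board.
- tin: bystander: an empty black bread tin 210 x 100 x 90 mm standing on the table on the other side of the board from the bar, long way roughly away from the robot; origin at the centre of its underside. Leave alone.
- whole_loaf: bystander: a whole loaf 200 x 90 x 80 mm on the table on the left, beyond the bar or tin; origin at the centre of its underside. Leave alone.
- knife: bystander: bread knife lying on the table on the right, beyond the bar or tin, 355 mm long, 18 mm high; origin on the table 60 mm from the handle's end of the blade. Leave alone.
Mind the look-alikes: they are no part of the job. What is shaped like the part that bears loaf_center but green is not meant.

How it is judged:
By the outcome, as a careful person would: the job done as asked, in the order asked, and still so for the second after the job is handed in, with the robot touching nothing.
It also fails if it takes over 72 s, if anything falls off the work surface, if the arm or the gripper's body presses on something with over 40 N, if the wrist force passes 120 N, or if a joint passes its speed limit or range.

## Robot

A 6-joint arm with a two-finger parallel gripper is mounted at the origin on the work surface. World frame = base frame: x ahead of the robot, y to its left, z up, the work surface at z = 0. Lengths are in m, angles in rad, forces in N, time in s.
With the tool pointing down it reaches from about 0.3 to 0.875 m from the base axis. Payload 6.4 kg.
Tool frame: the origin (TCP) lies between the finger pads; the fingertips stand 22 mm ahead of it and the grasp point (between the pads) lies 3 mm ahead of it; z points along the fingers, y is the line along which they close (so a half turn about z gives the same grasp; the last joint's range is limited). The gripper opens to 85 mm and grips with 20 to 120 N. Pads are 22 mm wide; open, the fingers measure 114 mm over their backs; the gripper's body (76 mm by 85 mm) begins 54 mm behind the grasp point. The pads swing forward as they close: fully open they stand 13 mm farther back than shut.
Start: joints at [-1.407, 0.181, 1.607, -0, 1.354, -0.206], TCP at [0.208, -0.536, 0.253] pointing down, gripper open.
Joint ranges: [-2.99, 2.99], [-0.89, 2.07], [0.3, 2.58], [-1.14, 4.28], [0, 2.63], [-3.12, 3.12]. Speed limits (rad/s): [2.57, 2.57, 3.01, 3.14, 3.14, 3.14].

## Interface

Orientations are given as a unit quaternion [w, x, y, z].
In Python, from bench import ctrl, imaging, workorder gives the robot as it stands.
- The arm moves only by the shell command python3 -m pendant 'ROWS' [OPENING]. ROWS is JSON, a list of rows, each a list of 4 numbers: the shift along the tool's x, y, z in cm, then the turn about the tool's z in degrees. In form: [[dx, dy, dz, roll], ...]. A call has 1 to 12 rows; each row is the pose to reach, as a shift and turn from the pose commanded when the call began, along the tool's axes at that moment; what a row does not reach only later rows make up. A row lasts 1/12 s, in which the tool goes at most 41.7 mm and 7.16 degrees, less where a joint would pass 70% of its speed; a pose out of reach is approached as far as the arm can. A call with a gripper value outside its range is refused whole. OPENING is the opening, from 0 (shut) to 1 (fully open), set as the call begins (- or left out, the last holds). The fingers move at their own pace and stop on an object; the grip force is fixed at half the most. Time passes only in rows, so rows that repeat a pose let the fingers close. It gives the time, the measured TCP pose, the force, the opening and the grip force at its end, in the units of the state.
- ctrl.get_obs(): the state, without advancing time (a new reading comes with each control period).
- imaging.camera(name): name is "scene" or "top"; returns the picture (384x512x3 uint8, red, green, blue); there is no depth.
- imaging.camera_info(name): a dict with "K" (3x3 intrinsics, pixels), "T" (4x4, takes a point from camera to world coordinates). Camera axes: x right, y up, looking along -z (the intrinsics and any distortion apply to the point x, -y, -z); pixel columns grow to the right and rows downward; lengths in m; the calibration is good to about 2 mm. A picture is of the moment at which its call begins. camera_info takes no time and is no camera call.
- workorder.hand_in(): hands the job in; it is judged then, once.
The state is a dict: "time_s": time; "q": joint angles; "dq": joint speeds; "joint_efforts": joint torques, N m; "eef_pos": TCP position; "eef_rot": TCP orientation; "wrist_force": force on the tool from outside, world axes, zero at the start; "torque": the same for the moment, N m; "opening": opening from 0.0 (shut) to 1.0 (fully open); "grasp_force": force on a finger pad.
Only numpy, scipy, OpenCV 4.12 (cv2) and the standard library are available. Lean on these libraries where they do the work, as an engineer would, in place of code of your own. Each camera call takes 0.05 s, during which the arm holds its last target. There are 200 camera calls.

## Working session

There is one attempt and no reset: what is moved stays moved. The work goes in short steps, Python scripts to look and compute and a shell command to move; the robot and the scene stay as the last step left them, time stands still between calls to the robot, and variables do not carry over. Pictures are saved under pics/ and viewed, at most 10 in all, crops included, and the job is handed in when it is done.

```bash
ls; mkdir -p pics; python3 - <<'E'
from bench import ctrl, imaging
import cv2,numpy as np
for n in("scene","top"):
    im=imaging.camera(n); cv2.imwrite(f"pics/{n}0.png",im[...,::-1]); i=imaging.camera_info(n); print(n,np.round(i["K"],1).tolist(),np.round(i["T"],3).tolist(),[k for k in i])
a=cv2.imread("pics/scene0.png");b=cv2.imread("pics/top0.png")
o=ctrl.get_obs();print(o["time_s"],o["eef_pos"],o["eef_rot"],o["wrist_force"])
E
```

```text
pics
scene [[383.6, 0.0, 252.1], [0.0, 383.6, 184.7], [0.0, 0.0, 1.0]] [[0.868, -0.289, 0.404, 0.951], [0.496, 0.537, -0.682, -0.788], [-0.02, 0.792, 0.61, 0.791], [0.0, 0.0, 0.0, 1.0]] ['K', 'T']
top [[463.8, 0.0, 254.2], [0.0, 463.8, 202.7], [0.0, 0.0, 1.0]] [[-0.023, 0.996, -0.086, 0.338], [-1.0, -0.022, 0.011, 0.025], [0.009, 0.086, 0.996, 1.78], [0.0, 0.0, 0.0, 1.0]] ['K', 'T']
0.1 [ 0.20777761 -0.53566994  0.25246655] [-7.82220843e-04  9.82954156e-01  1.83849161e-01  2.74042650e-05] [ 0.37357584 -0.40693629  0.35352513]
```

View pics/scene0.png

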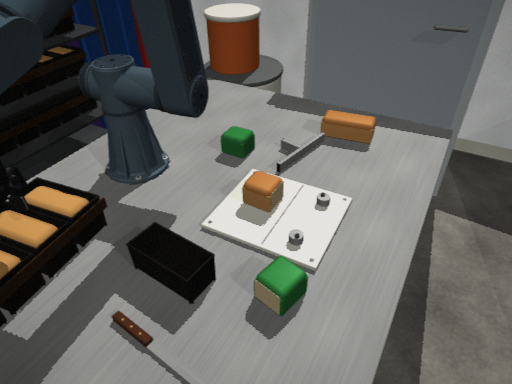

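View pics/top0.png

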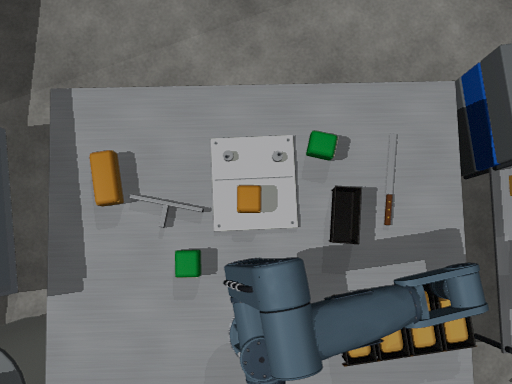

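Candidates in the top picture: the loaf is the brown half at (249,198). The look-alikes are the green halves at (322,145) and (188,263) and the whole loaf at (106,178). The only T bar is at (170,205), with its stem towards (165,225). The buttons are at (229,156) and (279,156). Next is a close crop to check this.

```bash
cat > h.py <<'E'
import numpy as np,cv2
from bench import ctrl,imaging
def w(name,px,z):
    i=imaging.camera_info(name);K=np.array(i["K"]);T=np.array(i["T"])
    px=np.atleast_2d(np.array(px,float))
    d=np.c_[(px[:,0]-K[0,2])/K[0,0],-(px[:,1]-K[1,2])/K[1,1],-np.ones(len(px))]@T[:3,:3].T
    return T[:3,3]+d*((z-T[2,3])/d[:,2])[:,None]
def p(name,X):
    i=imaging.camera_info(name);K=np.array(i["K"]);T=np.array(i["T"])
    c=(np.atleast_2d(X)-T[:3,3])@T[:3,:3]
    return np.c_[K[0,2]+K[0,0]*c[:,0]/-c[:,2],K[1,2]+K[1,1]*-c[:,1]/-c[:,2]]
def yaw(o=None):
    o=o or ctrl.get_obs();q=o["eef_rot"];from scipy.spatial.transform import Rotation as R
    x=R.from_quat([q[1],q[2],q[3],q[0]]).as_matrix()[:,0];return np.degrees(np.arctan2(x[1],x[0]))
E
python3 - <<'E'
import cv2,numpy as np
from h import *
a=cv2.imread("pics/top0.png")
c=cv2.resize(a[125:240,120:305],None,fx=4.3,fy=4.3,interpolation=cv2.INTER_CUBIC);cv2.imwrite("pics/crop.png",c)
h=cv2.cvtColor(a,cv2.COLOR_BGR2HSV)
def big(m,lo=None):
    n,l,s,ce=cv2.connectedComponentsWithStats(m.astype(np.uint8));k=[i for i in range(1,n) if s[i,4]>30];return [(s[i].tolist(),np.round(ce[i],1).tolist()) for i in k],l
print(big((h[...,0]<20)&(h[...,1]>140)&(h[...,2]>120))[0])
g=a.min(2);r,l=big((g>215));print(r)
print(a[200:212,160:176].mean(2).astype(int))
m=(g>205).astype(np.uint8);m[:, :205]=0;m[:,305:]=0
n,l,s,ce=cv2.connectedComponentsWithStats(m)
k=np.argmax(s[1:,4])+1
P=np.argwhere(l==k)[:,::-1].astype(np.float32)
rect=cv2.minAreaRect(cv2.convexHull(P));print(rect)
B=cv2.boxPoints(rect);W=w("top",B,.015);print(W.round(4),np.linalg.norm(np.diff(W,axis=0),axis=1),W.mean(0))
E
```

```text
[([90, 151, 26, 54, 1069], [102.5, 176.9]), ([237, 186, 23, 26, 547], [247.6, 198.0]), ([445, 318, 23, 24, 146], [455.7, 332.9]), ([413, 326, 22, 21, 132], [423.7, 338.5]), ([381, 330, 21, 22, 188], [391.8, 344.0]), ([349, 346, 21, 11, 84], [359.8, 352.6])]
[]
[[134 112  96  84  70  74  76  76  81  91  89  90  89 104 133 131]
 [135 132 130 129 132 132 114 103  85  69  76  75  77  81  89  90]
 [136 134 134 134 134 134 133 130 128 131 133 112  98  71  69  78]
 [129 144 138 137 135 134 134 134 134 135 135 131 130 126 131 133]
 [106 105  89 113 121 125 145 143 137 136 135 134 135 134 134 136]
 [121 120 121 130 133 137 140 108  77 105 131 149 145 138 136 134]
 [125 125 130 142 134 135 140 129  45  65  77  83  74  82  98 127]
 [124 117 109 136 135 135 134 103  48  69  71  70  68  71  71  73]
 [126 126 127 135 135 135 127  69  50  71  76  75  74  74  72  70]
 [125 125 129 135 134 136 123  48  55  76  75  75  74  76  72  72]
 [123 126 133 134 133 139 131  34  60  75  75  74  73  74  73  70]
 [127 130 139 134 134 139 130  41  61  78  76  77  77  75  74  92]]Traceback (most recent call last):
  File "<stdin>", line 13, in <module>
    return _wrapfunc(a, 'argmax', axis=axis, out=out, **kwds)
    return bound(*args, **kwds)
ValueError: attempt to get argmax of an empty sequence
```

View pics/crop.png

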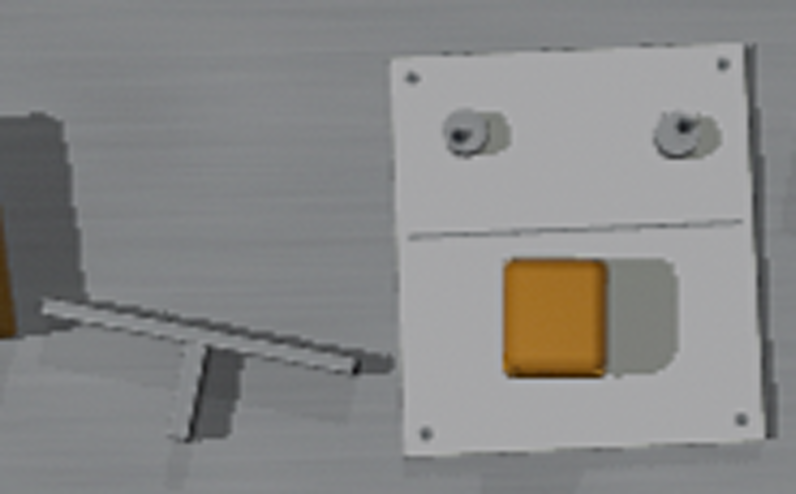

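The crop confirms the choice. The bar's straightedge runs from crop (42,306) to (357,367), with its stem end at (181,438) pointing towards the robot. The brown loaf's top spans (503–606, 258–377), and the disc centres are at (465,131) and (677,135).

```bash
python3 - <<'E'
import cv2,numpy as np
from h import *
f=lambda l:np.array(l,float)/4.3+[120,125]-.35
B=w("top",f([(390,60),(744,43),(766,438),(404,455)]),.015);print("board",B.round(3).tolist(),np.linalg.norm(np.diff(B,axis=0),axis=1).round(3))
c=B.mean(0);x=(B[0]+B[1]-B[2]-B[3])[:2];a=np.arctan2(x[1],x[0]);print("c",c.round(4),np.degrees(a))
R=np.array([[np.cos(a),-np.sin(a)],[np.sin(a),np.cos(a)]])
for y in(.1,-.1):print("screw pred",(c[:2]+R@[.1,y]).round(4))
print("knife line bx",((w("top",f([(410,237),(740,221)]),.015)[:,:2]-c[:2])@R).round(4))
D=w("top",f([(465,131),(677,135)]),.039);print("disc",D.round(4).tolist(),((D[:,:2]-c[:2])@R).round(4))
E=w("top",f([(42,306),(357,367),(200,337),(181,438)]),.035)
print("bar",E.round(4).tolist(),np.linalg.norm(E[0]-E[1]),np.linalg.norm(E[2]-E[3]))
d=E[3]-E[2];print("stem yaw",np.degrees(np.arctan2(d[1],d[0])));d=E[1]-E[0];print("edge yaw",np.degrees(np.arctan2(d[1],d[0])))
L=w("top",f([(503,258),(606,258),(606,377),(503,377)]),.09);print("loaf",L.round(4).tolist(),L.mean(0),((L[:,:2]-c[:2])@R).round(4).tolist())
o=ctrl.get_obs();print(yaw(o),o["eef_pos"])
# scene cross-check
print("scene pix",p("scene",[E[0],E[1],E[2],E[3],D[0],D[1]]).round(0).tolist())
E
```

```text
board [[0.742, 0.169, 0.015], [0.751, -0.15, 0.015], [0.395, -0.159, 0.015], [0.387, 0.162, 0.015]] [0.319 0.356 0.32 ]
c [0.5687 0.0054 0.015 ] 1.2777750639883927
screw pred [0.6664 0.1076]
screw pred [ 0.6709 -0.0924]
knife line bx [[ 0.0158  0.1476]
 [ 0.0172 -0.1474]]
disc [[0.6712, 0.1015, 0.039], [0.6637, -0.0858, 0.039]] [[ 0.1047  0.0938]
 [ 0.0929 -0.0933]]
bar [[0.5244, 0.4753, 0.035], [0.4646, 0.2, 0.035], [0.4941, 0.3372, 0.035], [0.4059, 0.3543, 0.035]] 0.2817195280447597 0.08978122239923136
stem yaw 168.98765429818712
edge yaw -102.25844015732959
loaf [[0.5511, 0.0688, 0.09], [0.5491, -0.0191, 0.09], [0.4474, -0.0166, 0.09], [0.4494, 0.0708, 0.09]] [0.49923963 0.02599945 0.09      ] [[-0.0162, 0.0638], [-0.0201, -0.024], [-0.1218, -0.0193], [-0.1179, 0.0681]]
21.188078313782686 [ 0.20777761 -0.53566994  0.25246655]
scene pix [[322.0, 133.0], [276.0, 164.0], [300.0, 148.0], [281.0, 140.0], [322.0, 197.0], [294.0, 234.0]]
```

```bash
cat >> h.py <<'E'
def go(x,y,z,ps):
    o=ctrl.get_obs();e=o["eef_pos"];a=np.radians(yaw(o));d=np.array([x,y,z])-e
    r=-(ps-np.degrees(a));r=(r+180)%360-180
    print("t %.2f"%o["time_s"],"pos",np.round(e,4),"yaw %.2f"%np.degrees(a),"F",np.round(o["wrist_force"],2),"q6 %.2f"%o["q"][5],"| row",np.round([100*(d[0]*np.cos(a)+d[1]*np.sin(a)),100*(d[0]*np.sin(a)-d[1]*np.cos(a)),-100*d[2],r],2))
E
r='[36.5,-27.2,0,-79]'; python3 -m pendant '[[36.5,-27.2,0,-79],[36.5,-27.2,0,-79],[36.5,-27.2,0,-79],[36.5,-27.2,0,-79],[36.5,-27.2,0,-79],[36.5,-27.2,0,-79],[36.5,-27.2,0,-79],[36.5,-27.2,0,-79],[36.5,-27.2,0,-79],[36.5,-27.2,0,-79],[36.5,-27.2,0,-79],[36.5,-27.2,0,-79]]' 1
python3 -c "
from h import *
go(.46,.3445,.12,168)"
```

```text
time_s: 1.1
eef_pos: [0.452, -0.1448, 0.2531]
eef_rot: [-0.0, 0.637, 0.771, 0.001]
wrist_force: [-0.8, -0.8, -0.1]
opening: 0.998
grasp_force: 0.0
t 1.10 pos [ 0.452  -0.1448  0.2531] yaw 100.92 F [-0.81 -0.83 -0.09] q6 -0.75 | row [ 47.89  10.06  13.31 -67.08]
```

```bash
python3 -m pendant '[[47.9,10.1,4,-67],[47.9,10.1,4,-67],[47.9,10.1,4,-67],[47.9,10.1,4,-67],[47.9,10.1,4,-67],[47.9,10.1,4,-67],[47.9,10.1,4,-67],[47.9,10.1,4,-67],[47.9,10.1,4,-67],[47.9,10.1,13,-67],[47.9,10.1,13,-67],[47.9,10.1,13,-67]]'
python3 - <<'E'
from h import *
go(.46,.3445,.028,168)
for n in("top","scene"):
    im=imaging.camera(n)[...,::-1]; cv2.imwrite(f"pics/{n}1.png",im)
a=cv2.imread("pics/top1.png")[150:260,110:235];b=cv2.imread("pics/scene1.png")[80:190,240:365]
f=lambda i:cv2.resize(i,None,fx=3.2,fy=3.2,interpolation=cv2.INTER_CUBIC)
cv2.imwrite("pics/c1.png",np.hstack([f(a),f(b)]))
E
```

```text
time_s: 2.1
eef_pos: [0.4638, 0.3194, 0.1403]
eef_rot: [0.0, 0.111, 0.994, 0.0]
wrist_force: [0.4, -0.1, -0.3]
opening: 1.004
grasp_force: 0.0
t 2.10 pos [0.4638 0.3194 0.1403] yaw 167.21 F [ 0.35 -0.1  -0.31] q6 -0.95 | row [ 0.92  2.36 11.23 -0.79]
```

View pics/c1.png

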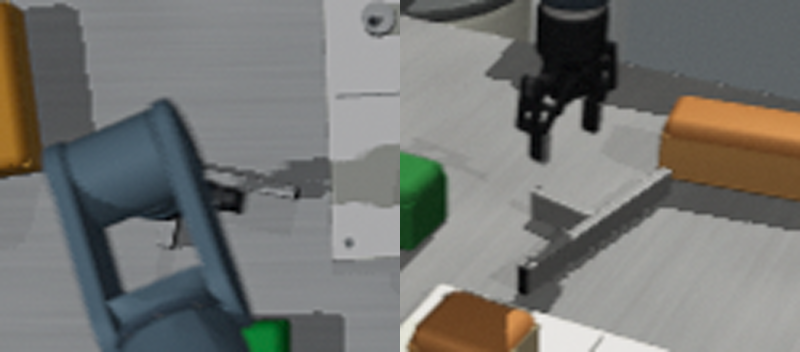

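The left half shows the gripper above the bar. The right half puts the stem end at scene (283,139) and the bar's end at (278,164), both within 2 px of my prediction, so I descend and grip.

```bash
python3 -m pendant '[[0.9,2.4,0,-0.8],[0.9,2.4,4,-0.8],[0.9,2.4,7.5,-0.8],[0.9,2.4,9.5,-0.8],[0.9,2.4,11,-0.8],[0.9,2.4,11.2,-0.8],[0.9,2.4,11.2,-0.8],[0.9,2.4,11.2,-0.8]]'
python3 -c "
from h import *
go(.46,.3445,.028,168)"
python3 -m pendant '[[0,0,0,0],[0,0,0,0],[0,0,0,0],[0,0,0,0],[0,0,0,0],[0,0,0,0],[0,0,0,0],[0,0,0,0],[0,0,0,0],[0,0,0,0],[0,0,0,0],[0,0,0,0]]' 0
python3 -c "
from h import *
go(.46,.3445,.12,168)"
```

```text
time_s: 2.87
eef_pos: [0.4615, 0.3431, 0.0305]
eef_rot: [0.001, 0.105, 0.994, 0.0]
wrist_force: [-0.2, 0.1, 0.4]
opening: 1.001
grasp_force: 0.0
t 2.87 pos [0.4615 0.3431 0.0305] yaw 167.95 F [-0.17  0.1   0.36] q6 -0.93 | row [ 0.18  0.11  0.25 -0.05]
time_s: 3.87
eef_pos: [0.4613, 0.3439, 0.0304]
eef_rot: [0.001, 0.105, 0.995, 0.001]
wrist_force: [0.4, 2.5, 5.3]
opening: 0.194
grasp_force: 59.9
t 3.87 pos [0.4613 0.3439 0.0304] yaw 167.98 F [0.37 2.55 5.31] q6 -0.93 | row [ 0.14  0.03 -8.96 -0.02]
```

```bash
python3 -m pendant '[[0,0,-1,0],[0,0,-4,0],[0,0,-8,0],[0,0,-12,0],[0,0,-14,0],[0,0,-14,0],[0,0,-14,0]]'
python3 -c "
from h import *
o=ctrl.get_obs();print(o['opening'],o['grasp_force'],o['torque'])
go(.64,.05,.17,83)"
```

```text
time_s: 4.45
eef_pos: [0.4604, 0.343, 0.1698]
eef_rot: [0.0, 0.105, 0.995, 0.0]
wrist_force: [-0.6, -0.3, -4.3]
opening: 0.198
grasp_force: 59.4
0.19779287256160652 59.41150188446045 [-0.02759872  0.14786793 -0.01880604]
t 4.45 pos [0.4604 0.343  0.1698] yaw 167.99 F [-0.56 -0.34 -4.28] q6 -0.93 | row [-2.366e+01 -2.493e+01 -2.000e-02  8.499e+01]
```

```bash
python3 -m pendant '[[-3,-3,0,7],[-6,-6,0,14],[-9,-9,0,21],[-12,-12,0,28],[-15,-15,0,35],[-18,-18,0,42],[-20,-21,0,49],[-22,-23,0,56],[-23.7,-24.9,0,63],[-23.7,-24.9,0,70],[-23.7,-24.9,0,77],[-23.7,-24.9,0,84]]'
python3 -c "
from h import *
go(.6455,.0077,.17,-2.3)"
```

```text
time_s: 5.45
eef_pos: [0.6381, 0.0495, 0.1647]
eef_rot: [-0.003, 0.746, 0.666, -0.003]
wrist_force: [0.5, 1.1, -4.9]
opening: 0.201
grasp_force: 59.7
t 5.45 pos [0.6381 0.0495 0.1647] yaw 83.54 F [ 0.47  1.08 -4.9 ] q6 0.00 | row [-4.07  1.2  -0.53 85.84]
```

```bash
python3 -m pendant '[[-1,0.3,0,7],[-2,0.6,0,14],[-3,0.9,0,21],[-4,1.2,0,28],[-4,1.2,0,35],[-4,1.2,0,42],[-4,1.2,0,49],[-4,1.2,0,56],[-4,1.2,0,63],[-4,1.2,0,70],[-4,1.2,0,77],[-4,1.2,0,84]]'
python3 -c "
from h import *
go(.6455,.0077,.10,-2.3)"
```

```text
time_s: 6.45
eef_pos: [0.6458, 0.0095, 0.1649]
eef_rot: [-0.0, 1.0, -0.003, -0.003]
wrist_force: [-0.0, -0.3, -3.7]
opening: 0.202
grasp_force: 59.7
t 6.45 pos [0.6458 0.0095 0.1649] yaw -0.36 F [-0.04 -0.29 -3.65] q6 1.41 | row [-0.03  0.18  6.49  1.94]
```

```bash
python3 -m pendant '[[0,0.2,2,1.9],[0,0.2,5,1.9],[0,0.2,8,1.9],[0,0.2,9.5,1.9],[0,0.2,10.3,1.9],[0,0.2,10.5,1.9],[0,0.2,10.5,1.9],[0,0.2,10.5,1.9]]'
python3 - <<'E'
from h import *
go(.6455,.0077,.047,-2.3)
for n in("top","scene"):
    im=imaging.camera(n)[...,::-1]; cv2.imwrite(f"pics/{n}2.png",im)
a=cv2.imread("pics/top2.png")[125:240,195:315];b=cv2.imread("pics/scene2.png")[155:270,200:360]
f=lambda i:cv2.resize(i,None,fx=2.85,fy=2.85,interpolation=cv2.INTER_CUBIC)
cv2.imwrite("pics/c2.png",np.hstack([f(a),f(b)]))
E
```

```text
time_s: 7.12
eef_pos: [0.6487, 0.0071, 0.0648]
eef_rot: [0.0, 1.0, -0.017, 0.0]
wrist_force: [-0.1, -0.0, -3.7]
opening: 0.202
grasp_force: 59.5
t 7.12 pos [0.6487 0.0071 0.0648] yaw -1.91 F [-0.06 -0.   -3.74] q6 1.43 | row [-0.32 -0.05  1.78  0.39]
```

View pics/c2.png

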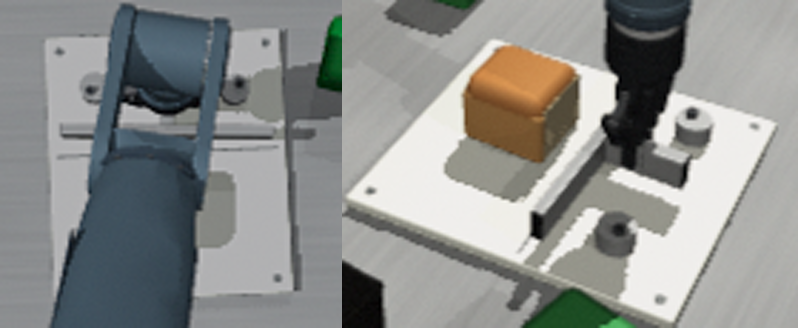

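The bar hangs just above the board, between the loaf and the buttons. Its edge is at row 130 in the top view, and its stem sits between the buttons. Now lowering until I feel contact.

```bash
python3 -m pendant '[[-0.3,0,0.7,0.4],[-0.3,0,1.2,0.4],[-0.3,0,1.5,0.4],[-0.3,0,1.6,0.4],[-0.3,0,1.7,0.4],[-0.3,0,1.7,0.4]]'
python3 -c "
from h import *
go(.6455,.0077,.0454,-2.3)"
```

```text
time_s: 7.72
eef_pos: [0.6451, 0.0073, 0.047]
eef_rot: [-0.0, 1.0, -0.02, -0.0]
wrist_force: [-0.4, 0.3, -4.0]
opening: 0.2
grasp_force: 59.6
t 7.72 pos [0.6451 0.0073 0.047 ] yaw -2.31 F [-0.38  0.3  -4.03] q6 1.44 | row [ 0.04 -0.04  0.16 -0.01]
```

```bash
python3 -m pendant '[[0,0,0.1,0],[0,0,0.1,0],[0,0,0.1,0],[0,0,0.1,0]]'|grep -E "pos|wrist"; python3 -m pendant '[[0,0,0.1,0],[0,0,0.1,0],[0,0,0.1,0],[0,0,0.1,0]]'|grep -E "time|pos|wrist"
```

```text
eef_pos: [0.6453, 0.0073, 0.0464]
wrist_force: [-0.1, -0.4, -3.6]
time_s: 8.38
eef_pos: [0.6454, 0.0073, 0.0455]
wrist_force: [1.1, 0.5, -2.3]
```

```bash
python3 -m pendant '[[0,0,0.03,0],[0.3,0,0.03,0],[0.6,0,0.03,0],[0.9,0,0.03,0],[1.2,0,0.03,0],[1.5,0,0.03,0],[1.8,0,0.03,0],[2.0,0,0.03,0],[2.2,0,0.03,0],[2.3,0,0.03,0],[2.3,0,0.03,0],[2.3,0,0.03,0]]'|grep -E "time|pos|wrist"
python3 - <<'E'
from h import *
go(.675,.007,.0454,-2.3);print(ctrl.get_obs()["torque"])
E
```

```text
time_s: 9.38
eef_pos: [0.6686, 0.0064, 0.0454]
wrist_force: [-3.3, 0.5, 5.4]
t 9.38 pos [0.6686 0.0064 0.0454] yaw -2.31 F [-3.31  0.52  5.4 ] q6 1.44 | row [ 0.63 -0.09 -0.   -0.01]
[-0.09126956  0.71416145 -0.01030896]
```

```bash
python3 -m pendant '[[0,0,-0.06,0],[0,0,-0.06,0],[0,0,-0.06,0]]'|grep -E "pos|wrist"; python3 -m pendant '[[0.15,0,0,0],[0.15,0,0,0],[0.15,0,0,0]]'|grep -E "time|pos|wrist";python3 - <<'E'
from h import *
go(.675,.007,.0454,-2.3);print(ctrl.get_obs()["torque"])
E
```

```text
eef_pos: [0.6686, 0.0063, 0.0455]
wrist_force: [-0.2, 0.3, -0.0]
time_s: 9.88
eef_pos: [0.6697, 0.0063, 0.0454]
wrist_force: [-1.8, -0.1, -0.1]
t 9.88 pos [0.6697 0.0063 0.0454] yaw -2.32 F [-1.84 -0.15 -0.11] q6 1.44 | row [ 0.53 -0.09 -0.   -0.02]
[-0.24052025  0.2943377  -0.07470813]
```

```bash
cat > s.py <<'E'
from h import *
o=ctrl.get_obs();print("t %.2f"%o["time_s"],np.round(o["eef_pos"],4),"%.2f"%yaw(o),"F",np.round(o["wrist_force"],2),"T",np.round(o["torque"],3),"op %.3f"%o["opening"])
E
python3 -m pendant '[[0.1,0,0,0],[0.1,0,0,0],[0.1,0,0,0]]'>/dev/null;python3 s.py; python3 -m pendant '[[0.1,0,0,0],[0.1,0,0,0],[0.1,0,0,0]]'>/dev/null;python3 s.py
```

```text
t 10.13 [0.6707 0.0064 0.0454] -2.31 F [-1.71  0.79 -0.12] T [-0.152  0.296 -0.064] op 0.197
t 10.38 [0.6718 0.0063 0.0455] -2.31 F [-0.5   0.95 -1.35] T [-0.192  0.161 -0.104] op 0.199
```

```bash
python3 -m pendant '[[0.1,0,0,0],[0.1,0,0,0],[0.1,0,0,0]]'>/dev/null;python3 s.py
```

```text
t 10.63 [0.6728 0.0063 0.0455] -2.31 F [-0.61 -0.79 -2.  ] T [-0.147  0.01  -0.047] op 0.201
```

```bash
python3 -m pendant '[[0.05,0,0.02,0],[0.05,0,0.02,0],[0.05,0,0.02,0]]'>/dev/null;python3 s.py;python3 -m pendant '[[0.05,0,0,0],[0.05,0,0,0],[0.05,0,0,0]]'>/dev/null;python3 s.py
```

```text
t 10.88 [0.6731 0.0063 0.0454] -2.31 F [-1.52 -0.9  -0.88] T [-0.124  0.206 -0.051] op 0.197
t 11.13 [0.6738 0.0062 0.0454] -2.31 F [-0.72  0.13 -1.33] T [-0.171  0.216 -0.028] op 0.200
```

```bash
python3 -m pendant '[[0.05,0,0,0],[0.05,0,0,0],[0.05,0,0,0]]'>/dev/null;python3 s.py
```

```text
t 11.38 [0.6742 0.0062 0.0454] -2.31 F [-1.5  -0.07 -0.47] T [-0.154  0.237 -0.049] op 0.202
```

```bash
python3 -m pendant '[[0.05,0,0,0],[0.05,0,0,0],[0.05,0,0,0]]'>/dev/null;python3 s.py
```

```text
t 11.63 [0.6747 0.0061 0.0455] -2.31 F [-0.67  0.01 -1.14] T [-0.153  0.288 -0.079] op 0.200
```

```bash
python3 -m pendant '[[0.05,0,0,0],[0.05,0,0,0],[0.05,0,0,0]]'>/dev/null;python3 s.py;python3 -m pendant '[[0.05,0,0,0],[0.05,0,0,0],[0.05,0,0,0]]'>/dev/null;python3 s.py
```

```text
t 11.88 [0.6752 0.0061 0.0454] -2.31 F [-0.44 -0.19 -0.57] T [-0.139  0.295 -0.02 ] op 0.203
t 12.13 [0.6757 0.0061 0.0454] -2.31 F [-1.09  0.58 -0.83] T [-0.225  0.253 -0.012] op 0.201
```

```bash
python3 -m pendant '[[0.05,0,0,0],[0.05,0,0,0],[0.05,0,0,0]]'>/dev/null;python3 s.py;python3 - <<'E'
from h import *
for n in("top","scene"):
    im=imaging.camera(n)[...,::-1]; cv2.imwrite(f"pics/{n}3.png",im)
a=cv2.imread("pics/top3.png")[140:190,205:305];b=cv2.imread("pics/scene3.png")[180:250,260:360]
f=lambda i:cv2.resize(i,None,fx=6,fy=6,interpolation=cv2.INTER_CUBIC)
x,y=f(a),cv2.resize(b,None,fx=4.2,fy=4.2,interpolation=cv2.INTER_CUBIC)
y=cv2.copyMakeBorder(y,0,0,0,600-420,cv2.BORDER_CONSTANT)
cv2.imwrite("pics/c3.png",np.vstack([x,y]))
E
```

```text
t 12.38 [0.6762 0.0061 0.0454] -2.31 F [-0.91 -0.36 -0.61] T [-0.156  0.221 -0.064] op 0.203
```

View pics/c3.png

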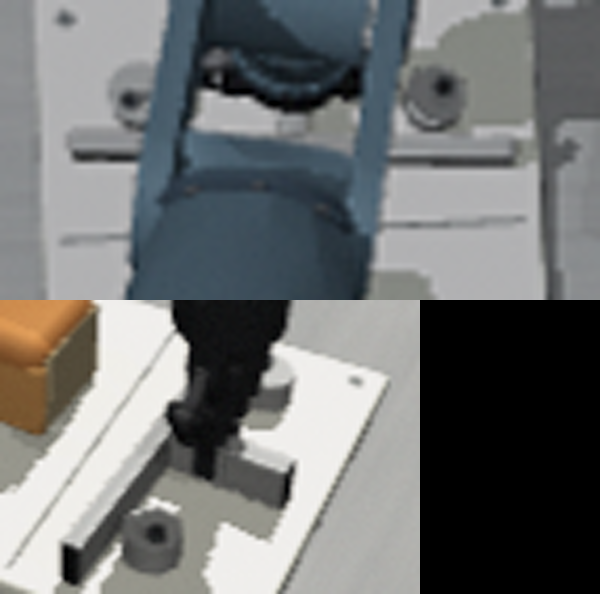

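The bar still sits a few millimetres short of both discs: its edge is at row 130 on the left and 138 on the right, against disc rims at 127 and 131. I'll measure the gaps to subpixel.

```bash
python3 - <<'E'
from h import *
a=cv2.imread("pics/top3.png").mean(2)
print(a[155:170,[217,219,221,223,225]].astype(int).T.tolist()); print(a[155:170,[271,274,277,280,284,288]].astype(int).T.tolist())
z=cv2.imread("pics/top0.png").mean(2)
print(z[148:168,[225,227,228,230]].astype(int).T.tolist());print(z[148:168,[273,275,277,279,281]].astype(int).T.tolist())
E
```

```text
[[177, 176, 177, 177, 177, 179, 155, 147, 141, 144, 73, 96, 173, 178, 177], [176, 177, 177, 177, 177, 179, 155, 142, 142, 147, 73, 54, 174, 180, 178], [178, 177, 178, 177, 177, 179, 155, 143, 141, 146, 75, 74, 175, 179, 176], [137, 145, 162, 169, 170, 179, 155, 143, 142, 146, 87, 39, 174, 180, 177], [107, 59, 86, 127, 122, 112, 139, 144, 142, 146, 89, 41, 175, 180, 178]]
[[108, 107, 130, 172, 183, 183, 185, 161, 147, 143, 158, 76, 109, 175, 180], [96, 93, 92, 130, 136, 83, 131, 153, 147, 142, 157, 72, 108, 175, 178], [77, 87, 92, 96, 94, 135, 66, 147, 148, 143, 150, 68, 71, 175, 179], [72, 88, 95, 94, 89, 68, 114, 133, 145, 142, 149, 75, 73, 175, 179], [133, 132, 131, 131, 132, 129, 177, 175, 150, 142, 150, 80, 72, 175, 179], [131, 132, 131, 132, 131, 128, 176, 159, 145, 142, 150, 80, 75, 175, 179]]
[[167, 167, 165, 137, 131, 134, 132, 97, 56, 78, 120, 114, 101, 155, 168, 167, 166, 166, 166, 166], [167, 168, 149, 133, 132, 134, 138, 85, 54, 57, 109, 132, 84, 127, 165, 167, 167, 167, 166, 166], [166, 168, 145, 133, 133, 133, 137, 97, 71, 91, 134, 140, 90, 101, 163, 168, 167, 167, 166, 167], [167, 167, 163, 135, 130, 132, 134, 135, 136, 137, 140, 127, 63, 163, 169, 167, 167, 166, 166, 166]]
[[166, 166, 167, 158, 154, 141, 134, 133, 132, 133, 115, 85, 101, 157, 167, 167, 166, 166, 166, 166], [166, 166, 168, 152, 137, 134, 135, 133, 135, 135, 133, 135, 99, 73, 163, 168, 166, 167, 166, 166], [167, 167, 158, 138, 128, 109, 83, 111, 125, 132, 133, 136, 137, 61, 162, 168, 167, 167, 167, 166], [166, 167, 168, 150, 112, 63, 35, 54, 123, 129, 132, 136, 90, 81, 163, 168, 167, 166, 166, 166], [166, 166, 167, 162, 134, 93, 95, 130, 133, 130, 134, 101, 100, 110, 163, 168, 167, 166, 166, 166]]
```

```bash
python3 - <<'E'
from h import *
b=w("top",[(219,160.85),(288,162.0)],.05);d=w("top",[(228,159.8),(277,160.5)],.039);e=w("top",[(228,161.3),(277,161.6)],.015)
t=np.polyfit(b[:,1],b[:,0],1);print(b,d,e);print("bar stem yaw",-np.degrees(np.arctan(t[0])),"home yaw",[-np.degrees(np.arctan((x[0,0]-x[1,0])/(x[0,1]-x[1,1]))) for x in(d,e)])
print("gap top-based",(d[:,0]-np.polyval(t,d[:,1]))*1000,"base",(e[:,0]-np.polyval(t,e[:,1]))*1000)
E
```

```text
[[ 0.64793982  0.13451821  0.05      ]
 [ 0.63798464 -0.12570968  0.05      ]] [[ 0.65321289  0.10100829  0.039     ]
 [ 0.64654917 -0.08501385  0.039     ]] [[ 0.65171855  0.10216421  0.015     ]
 [ 0.64651744 -0.08641141  0.015     ]]
bar stem yaw -2.190816894400667 home yaw [np.float64(-2.0515824911163243), np.float64(-1.5798739110693878)]
gap top-based [6.55500735 7.00767989] base [5.01644831 7.02942176]
```

```bash
python3 -m pendant '[[0.1,0,0,-0.1],[0.2,0,0,-0.2],[0.3,0,0,-0.2],[0.4,0,0,-0.2],[0.4,0,0,-0.2]]'>/dev/null;python3 s.py;python3 -m pendant '[[0.05,0,0,0],[0.05,0,0,0],[0.05,0,0,0]]'>/dev/null;python3 s.py
```

```text
t 12.90 [0.6805 0.0059 0.0454] -2.11 F [-1.55  0.24 -1.  ] T [-0.157  0.195 -0.073] op 0.201
t 13.15 [0.6808 0.0059 0.0454] -2.11 F [-1.54 -0.34 -0.71] T [-0.216  0.302 -0.05 ] op 0.200
```

```bash
python3 -m pendant '[[0.05,0,0,0],[0.05,0,0,0],[0.05,0,0,0]]'>/dev/null;python3 s.py
```

```text
t 13.40 [0.6812 0.0059 0.0454] -2.11 F [-1.97  0.27 -0.22] T [-0.159  0.274 -0.015] op 0.199
```

```bash
python3 -m pendant '[[0.05,0,0,0],[0.05,0,0,0],[0.05,0,0,0]]'>/dev/null;python3 s.py
```

```text
t 13.65 [0.6817 0.0059 0.0454] -2.11 F [-1.47  0.04 -0.53] T [-0.18   0.323 -0.028] op 0.197
```

```bash
python3 -m pendant '[[0.04,0,0,0],[0.04,0,0,0],[0.04,0,0,0]]'>/dev/null;python3 s.py
```

```text
t 13.90 [0.6821 0.0058 0.0454] -2.11 F [-1.15  0.03 -0.92] T [-0.191  0.324 -0.052] op 0.200
```

```bash
python3 -m pendant '[[0.04,0,0,0],[0.04,0,0,0],[0.04,0,0,0]]'>/dev/null;python3 s.py
```

```text
t 14.15 [0.6825 0.0059 0.0454] -2.11 F [-1.91  0.11  0.33] T [-0.169  0.408  0.042] op 0.199
```

```bash
python3 -m pendant '[[0.04,0,0,0],[0.04,0,0,0],[0.04,0,0,0]]'>/dev/null;python3 s.py
```

```text
t 14.40 [0.6829 0.0058 0.0454] -2.11 F [-1.51  0.52 -0.91] T [-0.156  0.411 -0.055] op 0.205
```

```bash
python3 -m pendant '[[0.04,0,0,0],[0.04,0,0,0],[0.04,0,0,0]]'>/dev/null;python3 s.py
```

```text
t 14.65 [0.6833 0.0058 0.0454] -2.11 F [-1.03 -0.62 -0.23] T [-0.237  0.338 -0.032] op 0.202
```

```bash
python3 -m pendant '[[0.04,0,0,0],[0.04,0,0,0],[0.04,0,0,0]]'>/dev/null;python3 s.py
```

```text
t 14.90 [0.6834 0.0058 0.0454] -2.11 F [-4.19 -0.42  0.65] T [-0.155  0.67  -0.046] op 0.197
```

```bash
python3 -m pendant '[[0.04,0,0,0],[0.04,0,0,0],[0.04,0,0,0]]'>/dev/null;python3 s.py
```

```text
t 15.15 [0.6835 0.0058 0.0454] -2.11 F [-6.29 -0.67  3.49] T [-0.206  0.916 -0.025] op 0.196
```

```bash
python3 -m pendant '[[0.04,0,0,0],[0.04,0,0,0],[0.04,0,0,0]]'>/dev/null;python3 s.py
```

```text
t 15.40 [0.6835 0.0058 0.0454] -2.11 F [-7.37 -0.36  4.93] T [-0.156  1.162 -0.077] op 0.193
```

```bash
python3 -m pendant '[[0.04,0,0,0],[0.04,0,0,0],[0.04,0,0,0]]'>/dev/null;python3 s.py
```

```text
t 15.65 [0.6835 0.0058 0.0454] -2.11 F [-9.45 -0.18  5.54] T [-0.187  1.332 -0.028] op 0.198
```

Both buttons made contact at once (Fx rose while the moment about z stayed near zero). Batching those steps took it past 5 N, though, so I'm easing off straight away.

```bash
python3 -m pendant '[[-0.12,0,0,0],[-0.12,0,0,0],[-0.12,0,0,0]]'>/dev/null;python3 s.py
```

```text
t 15.90 [0.6834 0.0058 0.0454] -2.11 F [-4.49 -0.47  2.21] T [-0.213  0.822 -0.06 ] op 0.200
```

```bash
python3 -m pendant '[[-0.06,0,-0.02,0],[-0.06,0,-0.02,0]]'>/dev/null;python3 s.py
python3 -m pendant '[[0,0,0,0],[0,0,0,0],[0,0,0,0],[0,0,0,0],[0,0,0,0],[0,0,0,0]]' 0.6 >/dev/null;python3 s.py
python3 -m pendant '[[0,0,-1,0],[0,0,-4,0],[0,0,-8,0],[0,0,-12,0],[0,0,-15,0],[0,0,-15,0]]'>/dev/null;python3 s.py; python3 -c "
from h import *
go(.39,.028,.20,-1.5)"
```

```text
t 16.07 [0.6834 0.0058 0.0454] -2.11 F [-2.41  0.28 -1.39] T [-0.205  0.235 -0.046] op 0.200
t 16.57 [0.6833 0.0058 0.0457] -2.11 F [ 0.22  0.33 -0.28] T [-0.063  0.035  0.047] op 0.604
t 17.07 [0.6875 0.0053 0.206 ] -2.10 F [ 0.81 -0.43  2.07] T [-0.069 -0.063 -0.026] op 0.603
t 17.07 pos [0.6875 0.0053 0.206 ] yaw -2.10 F [ 0.81 -0.43  2.07] q6 1.44 | row [-29.81  -1.18   0.6   -0.6 ]
```

```bash
python3 -m pendant '[[-4,0,0,0],[-8,-0.5,0,0],[-12,-1,0,0],[-16,-1.2,0,0],[-20,-1.2,0,0],[-24,-1.2,0,0],[-28,-1.2,0,0],[-29,-1.2,0,0],[-29,-1.2,3,0],[-29,-1.2,3,0],[-29,-1.2,3,0]]' 0.5 >/dev/null;python3 s.py
python3 - <<'E'
from h import *
go(.41,.028,.06,-2.1)
for n in("top","scene"):
    im=imaging.camera(n)[...,::-1]; cv2.imwrite(f"pics/{n}4.png",im)
a=cv2.imread("pics/top4.png")[125:240,195:315];b=cv2.imread("pics/scene4.png")[155:270,200:360]
f=lambda i:cv2.resize(i,None,fx=2.85,fy=2.85,interpolation=cv2.INTER_CUBIC)
cv2.imwrite("pics/c4.png",np.hstack([f(a),f(b)]))
E
```

```text
t 17.98 [0.3928 0.0287 0.1654] -2.12 F [-0.47 -0.27  0.28] T [-0.001  0.015  0.052] op 0.500
t 17.98 pos [0.3928 0.0287 0.1654] yaw -2.12 F [-0.47 -0.27  0.28] q6 1.38 | row [ 1.720e+00  1.000e-02  1.054e+01 -2.000e-02]
```

View pics/c4.png

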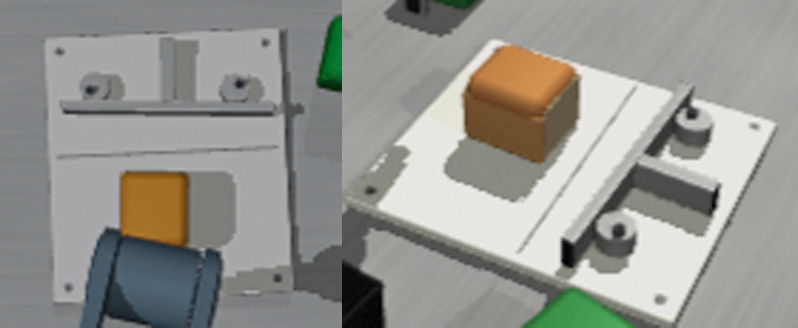

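The bar is seated on both buttons at crop (95,103) and (238,106), and the loaf is unmoved. Next I go down behind the loaf and push.

```bash
python3 -m pendant '[[1,0,3,0],[1,0,6,0],[1,0,9,0],[1,0,10.5,0],[1,0,10.6,0],[1,0,10.6,0]]'>/dev/null;python3 s.py
python3 -m pendant '[[0.5,0,0,0],[1,0,0,0],[1.4,0,0,0],[1.8,0,0,0],[2.2,0,0,0],[2.6,0,0,0],[2.8,0,0,0],[2.8,0,0,0]]'>/dev/null;python3 s.py
```

```text
t 18.58 [0.4041 0.0281 0.0597] -2.11 F [0.09 0.29 0.36] T [ 0.021 -0.026 -0.027] op 0.499
t 19.25 [0.4322 0.027  0.0597] -2.11 F [-0.48 -1.03 -0.94] T [ 0.048  0.003 -0.003] op 0.502
```

```bash
python3 -m pendant '[[0.2,0,0,0],[0.4,0,0,0],[0.6,0,0,0],[0.9,0,0,0],[1.2,0,0,0],[1.5,0,0,0],[1.8,0,0,0],[2.1,0,0,0],[2.4,0,0,0],[2.7,0,0,0],[3.0,0,0,0],[3.0,0,0,0]]'>/dev/null;python3 s.py
```

```text
t 20.25 [0.4625 0.0259 0.0597] -2.12 F [-0.3  -0.42 -0.33] T [ 0.064 -0.002  0.039] op 0.500
```

```bash
cat > l.py <<'E'
from h import *
a=imaging.camera("top")
h=cv2.cvtColor(a,cv2.COLOR_RGB2HSV);m=((h[...,0]<20)&(h[...,1]>140)&(h[...,2]>120)).astype(np.uint8);m[:,:210]=0;m[:,300:]=0;m[:120]=0;m[240:]=0
ys,xs=np.nonzero(m)
# front edge row per column
c=[x for x in range(xs.min()+4,xs.max()-3)];f=np.array([ys[xs==x].min()-.5 for x in c])
W=w("top",np.c_[c,f],.09);t=np.polyfit(W[:,1],W[:,0],1)
print("front mid",np.polyval(t,W[:,1].mean()).round(4),"yaw %.2f"%-np.degrees(np.arctan(t[0])),"y",w("top",[(xs.min()-.5,190),(xs.max()+.5,190)],.09)[:,1].round(4))
E
python3 l.py;python3 -m pendant '[[0.2,0,0,0],[0.4,0,0,0],[0.6,0,0,0],[0.9,0,0,0],[1.2,0,0,0],[1.5,0,0,0],[1.8,0,0,0],[2.1,0,0,0],[2.4,0,0,0],[2.5,0,0,0]]'>/dev/null;python3 s.py;python3 l.py
```

```text
front mid 0.5692 yaw -1.25 y [ 0.066  -0.0146]
t 21.13 [0.4873 0.025  0.0597] -2.11 F [-1.49  0.67 -0.81] T [-0.013  0.153  0.034] op 0.500
front mid 0.5933 yaw -7.44 y [ 0.066  -0.0146]
```

```bash
sed -i 's/^W=w/print(c[0],f.tolist())\nW=w/' l.py; python3 l.py; python3 - <<'E'
from h import *
b=imaging.camera("scene")[...,::-1];cv2.imwrite("pics/c5.png",cv2.resize(b[140:270,200:360],None,fx=4,fy=4,interpolation=cv2.INTER_CUBIC))
E
```

```text
242 [172.5, 172.5, 172.5, 172.5, 172.5, 172.5, 172.5, 172.5, 173.5, 173.5, 173.5, 173.5, 173.5, 173.5]
front mid 0.5935 yaw -7.31 y [ 0.066  -0.0146]
```

View pics/c5.png

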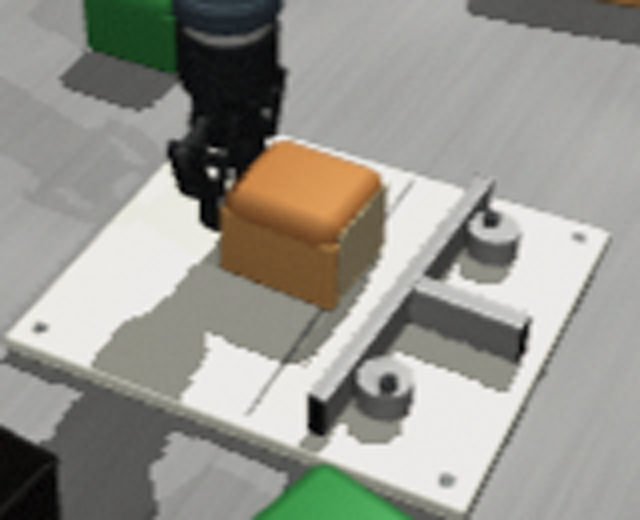

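The loaf is sliding squarely, with its cut face near scene-crop (360,245) parallel to the bar, about 45 mm short of it. I'll go on.

```bash
python3 -m pendant '[[0.2,0,0,0],[0.4,0,0,0],[0.7,0,0,0],[1.0,0,0,0],[1.3,0,0,0],[1.6,0,0,0],[1.9,0,0,0],[2.2,0,0,0],[2.5,0,0,0],[2.8,0,0,0],[3.0,0,0,0],[3.0,0,0,0]]'>/dev/null;python3 s.py;python3 l.py
```

```text
t 22.28 [0.5173 0.0239 0.0597] -2.11 F [-0.71  0.45 -0.8 ] T [-0.041 -0.016  0.037] op 0.500
242 [164.5, 164.5, 164.5, 164.5, 164.5, 164.5, 164.5, 164.5, 164.5, 164.5, 164.5, 164.5, 164.5, 164.5]
front mid 0.6249 yaw -1.23 y [ 0.066  -0.0146]
```

```bash
python3 -m pendant '[[0.2,0,0,0],[0.4,0,0,0],[0.6,0,0,0],[0.8,0,0,0],[0.9,0,0,0],[0.9,0,0,0]]'>/dev/null;python3 s.py;python3 -m pendant '[[0.05,0,0,0],[0.1,0,0,0],[0.1,0,0,0]]'>/dev/null;python3 s.py
```

```text
t 22.83 [0.5253 0.0237 0.0594] -2.10 F [-4.19 -0.12  1.66] T [0.002 0.36  0.145] op 0.499
t 23.08 [0.5253 0.0238 0.0592] -2.08 F [-6.2  -0.22  2.06] T [0.022 0.761 0.18 ] op 0.500
```

```bash
python3 -m pendant '[[-0.08,0,0,0],[-0.08,0,0,0]]'>/dev/null;python3 s.py; python3 l.py; python3 - <<'E'
from h import *
a=imaging.camera("top")[...,::-1];b=imaging.camera("scene")[...,::-1]
cv2.imwrite("pics/top6.png",a)
a=cv2.resize(a[130:210,205:305],None,fx=4,fy=4,interpolation=cv2.INTER_CUBIC);b=cv2.resize(b[165:245,250:350],None,fx=4,fy=4,interpolation=cv2.INTER_CUBIC)
cv2.imwrite("pics/c6.png",np.hstack([a,b]))
E
```

```text
t 23.25 [0.5254 0.0237 0.0594] -2.10 F [-3.4  -1.1   0.01] T [0.021 0.444 0.127] op 0.501
242 [162.5, 162.5, 162.5, 162.5, 162.5, 162.5, 162.5, 162.5, 162.5, 162.5, 162.5, 162.5, 162.5, 162.5]
front mid 0.6323 yaw -1.23 y [ 0.066  -0.0146]
```

View pics/c6.png

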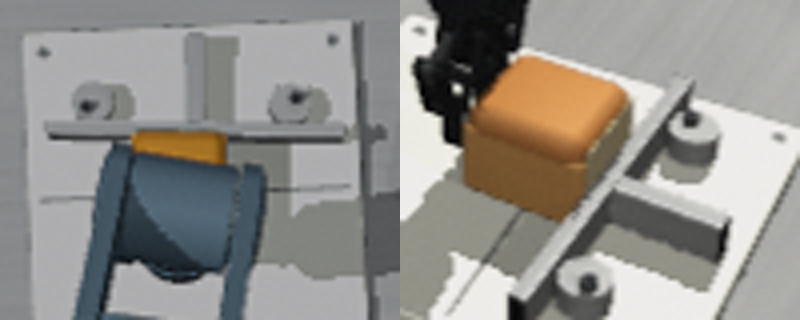

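The loaf's cut face lies flush on the bar at (180,132) in the top crop, and the bar bears on both discs. I'll back off, clear the view and check.

```bash
python3 -m pendant '[[-0.1,0,0,0],[-0.3,0,0,0],[-1,0,0,0],[-2,0,0,0],[-4,0,0,0],[-6,0,0,0],[-8,0,-1,0],[-10,0,-4,0],[-12,0,-8,0],[-14,0,-10,0],[-14,0,-10,0],[-14,0,-10,0]]'>/dev/null;python3 s.py;python3 l.py
python3 - <<'E'
from h import *
a=imaging.camera("top")[...,::-1];b=imaging.camera("scene")[...,::-1]
cv2.imwrite("pics/top7.png",a)
g=a.mean(2);print(g[155:166,[217,219,221]].astype(int).T.tolist(),g[155:166,[282,286,289]].astype(int).T.tolist())
a=cv2.resize(a[130:210,205:305],None,fx=4,fy=4,interpolation=cv2.INTER_CUBIC);b=cv2.resize(b[165:245,250:350],None,fx=4,fy=4,interpolation=cv2.INTER_CUBIC)
cv2.imwrite("pics/c7.png",np.hstack([a,b]))
E
```

```text
t 24.40 [0.3867 0.0286 0.1614] -2.12 F [ 0.6   0.07 -0.18] T [-0.023  0.01   0.027] op 0.501
242 [162.5, 162.5, 162.5, 162.5, 162.5, 162.5, 162.5, 162.5, 162.5, 162.5, 162.5, 162.5, 162.5, 162.5]
front mid 0.6323 yaw -1.23 y [ 0.066  -0.0146]
[[167, 166, 167, 167, 169, 150, 137, 138, 90, 90, 163], [167, 167, 167, 168, 168, 147, 134, 135, 99, 42, 164], [168, 168, 167, 167, 169, 147, 134, 135, 111, 47, 164]] [[129, 129, 117, 120, 124, 127, 136, 135, 140, 71, 67], [124, 121, 119, 119, 136, 144, 138, 133, 138, 72, 69], [166, 168, 167, 168, 169, 147, 136, 134, 141, 70, 65]]
```

View pics/c7.png

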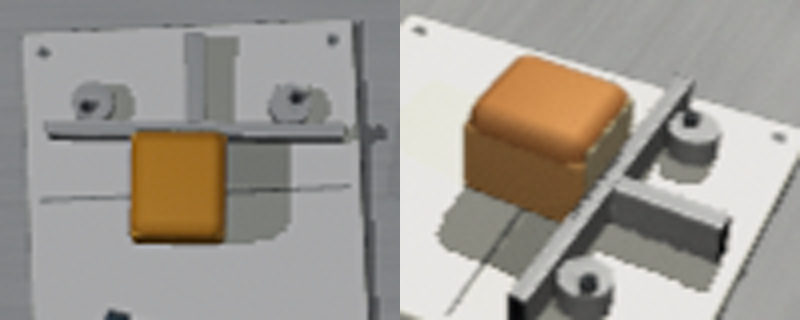

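```bash
python3 - <<'E'
from h import *
d=w("top",[(228,159.8),(277,160.5)],.039)
for n,lc,rc in(("top3",range(215,221),range(286,291)),("top4",range(217,221),range(287,290)),("top6",range(217,221),range(287,290)),("top7",range(217,221),range(287,290))):
    g=cv2.imread(f"pics/{n}.png").mean(2);P=[]
    for c in [*lc,*rc]:
        s=g[155:164,c]; hi,lo=np.max(s[2:5]),np.min(s[5:8]) if n!="top3" else np.median(g[162:164,c])
        k=np.nonzero(s<(hi+lo)/2)[0][0]; f=(s[k-1]-(hi+lo)/2)/(s[k-1]-s[k]);P.append((c,155+k-1+f))
    W=w("top",P,.05);t=np.polyfit(W[:,1],W[:,0],1)
    print(n,np.round([q[1] for q in P],2),"yaw %.2f"%-np.degrees(np.arctan(t[0])),"gap mm",((d[:,0]-np.polyval(t,d[:,1]))*1000).round(2))
E
```

```text
top3 [161.6  161.48 160.77 160.87 160.82 160.81 154.12 154.21 154.22 153.92
 155.48] yaw 4.24 gap mm [  3.03 -17.42]
top4 [159.89 159.84 159.83 159.86 157.1  159.86 159.75] yaw -0.44 gap mm [ 1.69 -3.53]
top6 [159.85 159.83 159.82 159.8  156.79 159.85 159.75] yaw -0.39 gap mm [ 1.52 -3.89]
top7 [159.84 159.8  159.83 159.82 156.12 159.85 159.79] yaw -0.22 gap mm [ 1.4  -4.56]
```

The bar and loaf have the same measured angle, −1.2°. The bar's far edge did not move from before the loaf push to after it, although the push line lay between the buttons, so it bears on both. Handing in.

```bash
python3 -c "
from bench import workorder
print(workorder.hand_in())"
```

```text
the job is handed in; nothing more can be done
None
```

I handed the job in at about 24.6 s: the bar bears on both buttons, the half loaf is square against it, and the gripper is clear, but two pushes went over the light-fingertip limit of about 5 N (wrist force 9.5 N seating the bar, 6.2 N on the loaf), each eased off at once, and no verdict came back.

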